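Clip the key hoop onto the snap hook

TASK

Put the key hoop away on the snap hook of the key stand: push its ring in through the hook's sprung gate so that the gate snaps shut behind it, then let go, so that the hoop hangs from the closed hook with its tag below. Leave the other loose things on the bench where they lie.

Things in the scene. Friction and masses are not known exactly. Their poses are not given: they have to be found in the camera images.
- key_hoop: Loose key hoop, about 100 g, one rigid piece lying flat: a steel ring of 8 mm wire, 78 mm outside and 62 mm inside diameter, with a solid flat brass tag on its rim, 18 mm wide, 10 mm thick, reaching to 80 mm from the ring's centre. Origin: ring centre, level with the tag's underside (5 mm below the wire's centre line). x points from the tag to the opposite side of the ring, z up as it lies.
- hoop_crown (a point): Centre of the ring's wire at the point opposite the tag, 35 mm from the ring's centre; this part goes into the hook. Axes as key_hoop.
- hoop_tag (a point): Middle of the free part of the tag, where to hold it: 60 mm from the ring's centre, 95 mm from hoop_crown, 5 mm above the bench as it lies. Pinch it across its 18 mm width (along the hoop's y). Axes as key_hoop.
- key_stand: Grey steel stand fixed to the bench; position and yaw vary. Base plate x -80 to 55, y -40 to 40, 8 mm thick; post at the back, x 42 to 54, 44 mm wide; lipped tray on top; a steel snap hook hangs fixed under the tray. Origin: on the underside near the base's middle; z up, -x is the front, from which the gate is pushed; +x is the direction to push.
- hook_nose (a point): Free upper end of the shut gate (stand x -45, y 0, z 245 mm); the hook's fixed nose is 5 mm above. A ring wire pushed level in +x presses the gate in and slips over its end: 10 mm below this point it slips past some 40 mm behind the gate's line (the back bar leaves room to 53 mm); over about 18 mm below, it meets the back bar first. Axes as key_stand.
- hook_bow (a point): Wire centre at the lowest point inside the hook (stand x -14, y 0, z 137 mm), where the ring comes to hang. The hook is an upright closed oval of 9 mm wire in the plane y = 0: gate on its front at x -45, back bar at x 17, top wire at z 271. Axes as key_stand.
- tray_edge (a point): Middle of the lower front edge of the stand's tray (stand x -97, y 0, z 290 mm). The tray spans x -97 to 55, y -55 to 55, with a raised lip to z 335. It overhangs the gate by 52 mm, so a gripper held upright strikes it before the ring is through: lean the tool back about 35 degrees, its upper end towards -x. Axes as key_stand.
- gate (a joint): Sprung gate of the hook, an 8 mm bar 80 mm long, hinged at its lower end (x -45, z 165 mm in the stand). 0 = shut; it grows as the upper end is pressed in towards +x, to at most 0.8 rad. A spring shuts it: about 1 N at its upper end to start, 3 N at 0.5 rad.
- padlock: Bystander: brass padlock lying flat, 68x42x17 mm. Origin at the centre of its underside.
- brass_cylinder: Bystander: round brass lock cylinder standing up, 35 mm wide, 30 mm high. Origin at the centre of its underside.
- hex_wrench: Bystander: L-shaped steel hex key lying flat, 28x75x5 mm, fixed. Origin at the centre of its underside.
- tin: Bystander: round tin, 58 mm wide, 58 mm high, fixed. Origin at the centre of its underside.
- follower: Bystander: plain metal rod, 100 mm long, 12 mm thick, lying on the bench. Origin at the centre of its underside.

How it is judged:
By the outcome, as a careful person would: the job done as asked, in the order asked, and still so for the second after the job is handed in, with the robot touching nothing.
It also fails if it takes over 48 s, if anything falls off the work surface, if the arm or the gripper's body presses on something with over 40 N, if the wrist force passes 120 N, or if a joint passes its speed limit or range.

ROBOT

A 6-joint arm with a two-finger parallel gripper is mounted at the origin on a cart in front of the work surface, level with it; the furniture and walls round the work are solid. World frame = base frame: x ahead of the robot, y to its left, z up, the work surface at z = 0. Lengths are in m, angles in rad, forces in N, time in s.
With the tool pointing down it reaches from about 0.3 to 0.85 m from the base axis. Payload 5.4 kg.
Tool frame: the origin (TCP) lies at the centre of the arm's flange, where the gripper is bolted on; the fingertips stand ahead of it and the grasp point (between the pads) lies 155 mm ahead of it (manip.tips_ahead is the z of the fingertips in the tool frame, in m); z points along the fingers, y is the direction in which the jaws open and shut (so a half turn about z gives the same grasp; the last joint's range is limited). The gripper opens to 85 mm and grips with 20 to 120 N. Pads are 22 mm wide; open, the fingers measure 114 mm over their backs; the gripper's body (76 mm by 85 mm) begins 54 mm behind the grasp point. The pads swing forward as they close: fully open they stand 13 mm farther back than shut.
Start: joints at [0.945, 0.158, 1.597, -0, 1.386, -0.21], TCP at [0.232, 0.526, 0.405] pointing down, gripper open.
Joint ranges: [-2.91, 2.91], [-0.94, 2.29], [0.18, 2.7], [-1.29, 4.43], [0.17, 2.64], [-3, 3]. Speed limits (rad/s): [2.57, 2.57, 3.14, 3.14, 3.14, 3.14].

INTERFACE

Orientations are given as a unit quaternion [x, y, z, w].
In Python, from bench import manip gives the robot as it stands.
- The arm moves only by the tool jog_arm, never from a script. Its argument "plan" is a list of rows, each a list of 7 numbers: the shift along the tool's x, y, z in mm, then the turn, a rotation vector about the tool's x, y, z in degrees, then the gripper's target within -1 to 1 (fully open at 1, half-way at 0, shut at -1). A call has 1 to 10 rows; each row shifts and turns the commanded pose from where the row before left it, along the tool's axes as they then stand; what a row does not reach is not made up. A row lasts 1/10 s, in which the tool goes at most 50 mm and 8.59 degrees, less where a joint would pass 70% of its speed; a pose out of reach is approached as far as the arm can. A call with a gripper value outside its range is refused whole. The fingers move at their own pace and stop on an object; "newtons" is the grip in N (left out, the last holds). Time passes only in rows, so rows that do not move let the fingers close. It gives the time, the measured TCP pose, the force and the opening at its end, in the units of the state.
- manip.sense(): the state, without advancing time (a new reading comes with each control period).
- manip.grab_frame(name): name is "side" or "top" or "wrist"; returns a dict with "color" (480x640x3 uint8, blue, green, red), "fx", "fy", "cx", "cy" (pixels), "camera_from_world" (4x4, takes a point from world to camera coordinates); the wrist camera has in their place "T_tool_cam" (4x4, takes a point from camera to tool coordinates, whose origin is the TCP and whose axes are the flange's). Camera axes: x right, y down, z forward; pixel columns grow to the right and rows downward; lengths in m; the calibration is good to about 2 mm. A picture is of the moment at which its call begins: read the wrist's pose just before it. There is no depth.
- manip.hand_in(): hands the job in, once; it reports no verdict.
The state is a dict: "time_s": time; "joints": joint angles; "qd": joint speeds; "joint_efforts": joint torques, N m; "position": TCP position; "orientation": TCP orientation; "force": force on the tool from outside, world axes, zero at the start; "wrist_torque": the same for the moment, N m; "width": finger opening in m.
Only numpy, scipy, OpenCV 4.12 (cv2) and the standard library are available. Lean on these libraries where they do the work, as an engineer would, in place of code of your own. Each camera call takes 0.05 s, during which the arm holds its last target. There are 200 camera calls.

## Working session

There is one attempt and no reset: what is moved stays moved. The work goes in short steps, Python scripts to look and compute and a tool call to move; the robot and the scene stay as the last step left them, time stands still between calls to the robot, and variables do not carry over. Pictures are saved under pics/ and viewed, about 8 in all and at most 12, crops included, and the job is handed in when it is done.

Besides the shell and the picture viewer there is one more tool, called after "Request:" as name([rows], argument=value, ...), one row to a line, values as JSON. jog_arm: Moves the arm, as the interface text tells. Its arguments: {"type":"object","properties":{"plan":{"type":"array"},"newtons":{"type":"number"}},"required":["plan"]}

```bash
mkdir -p pics; ls; cat > h.py <<'E'
import numpy as np,cv2
from bench import manip
from scipy.spatial.transform import Rotation as R
def ray(f,uv,T=None):
    d=np.array([(uv[0]-f['cx'])/f['fx'],(uv[1]-f['cy'])/f['fy'],1.])
    W=np.linalg.inv(np.array(f['camera_from_world'])) if T is None else T@np.array(f['T_tool_cam'])
    return W[:3,3],W[:3,:3]@d
def onz(f,uv,z,T=None):
    o,d=ray(f,uv,T); return o+d*(z-o[2])/d[2]
def proj(f,p,T=None):
    M=np.array(f['camera_from_world']) if T is None else np.linalg.inv(T@np.array(f['T_tool_cam']))
    c=M[:3,:3]@np.array(p)+M[:3,3]; return np.array([f['fx']*c[0]/c[2]+f['cx'],f['fy']*c[1]/c[2]+f['cy']])
def tri(o1,d1,o2,d2):
    A=np.stack([d1,-d2],1); s=np.linalg.lstsq(A,o2-o1,rcond=None)[0]
    a=o1+s[0]*d1;b=o2+s[1]*d2; return (a+b)/2,np.linalg.norm(a-b)
def tool():
    s=manip.sense();T=np.eye(4);T[:3,:3]=R.from_quat(s['orientation']).as_matrix();T[:3,3]=s['position'];return T
E
python3 - <<'E'
from h import *
print(manip.sense(),manip.tips_ahead)
for n in("top","side"):
    f=manip.grab_frame(n);cv2.imwrite(f'pics/{n}0.png',f['color'])
    print(n,f['fx'],f['cx'],f['cy'],np.linalg.inv(np.array(f['camera_from_world'])).round(3))
f=manip.grab_frame('wrist');print(np.array(f['T_tool_cam']).round(3),f['fx']);cv2.imwrite('pics/w0.png',f['color'])
E
```

```text
pics
{'time_s': 0.0, 'joints': array([ 9.44914444e-01,  1.59068398e-01,  1.59822410e+00,  2.51690474e-05,
        1.38622896e+00, -2.10047287e-01]), 'qd': array([-4.29030906e-04,  3.59497765e-04,  6.89656245e-04,  3.08587248e-04,
        2.69379210e-05,  9.72194874e-04]), 'joint_efforts': array([ 2.59339195e-04, -3.96007919e+01, -3.31424689e+01, -2.34800054e-04,
        8.67248891e-03, -1.35513608e-05]), 'position': array([0.23209549, 0.52577311, 0.4037098 ]), 'orientation': array([ 2.06424678e-01,  9.78462019e-01, -8.76361542e-04, -4.02755017e-04]), 'force': array([ 1.366236  ,  0.74753839, -0.60829733]), 'wrist_torque': array([-0.0175974 ,  0.00436698,  0.02211073]), 'width': 0.08538075758977916} 0.1734
top 447.1228706602587 320.5415843344988 238.59980074791727 [[-0.357 -0.893  0.274  0.284]
 [-0.934  0.34  -0.109  0.096]
 [ 0.005 -0.295 -0.956  1.154]
 [ 0.     0.     0.     1.   ]]
side 564.4477576837138 324.7791453620427 233.87615307803148 [[ 0.923 -0.239  0.303  0.2  ]
 [-0.386 -0.569  0.726 -0.857]
 [-0.001 -0.786 -0.618  0.907]
 [ 0.     0.     0.     1.   ]]
[[-0.001 -0.956 -0.294  0.074]
 [ 1.    -0.001  0.     0.001]
 [-0.001 -0.294  0.956  0.032]
 [ 0.     0.     0.     1.   ]] 422.2324422813963
```

View pics/top0.png

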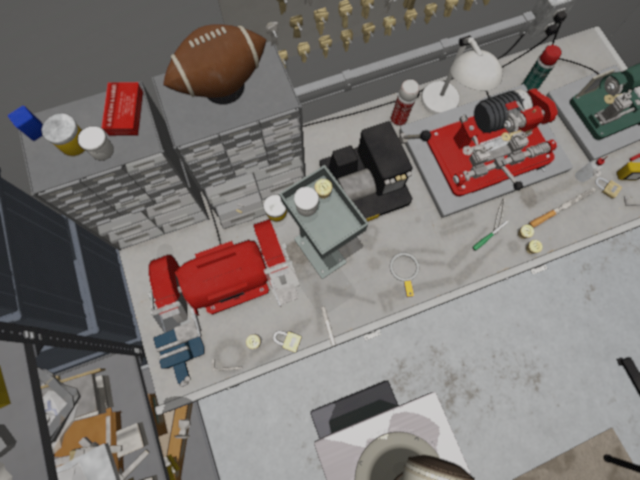

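View pics/side0.png

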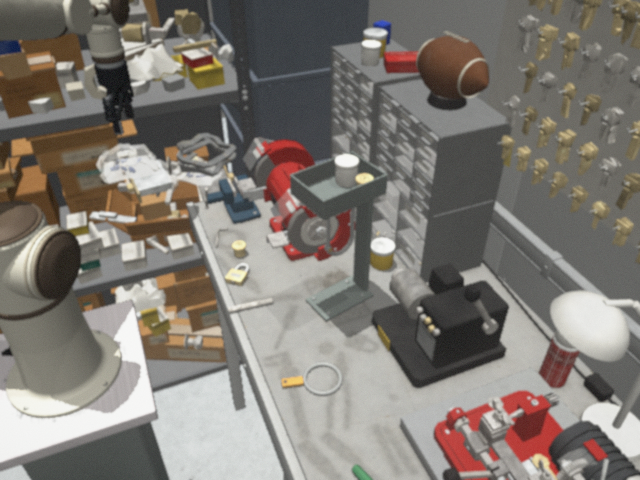

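Top view: ring at (404,266) with brass tag at (408,288), stand tray at (325,212), base front near (325,262). Side view: ring (323,380), tag (292,381), tray (338,190), base (338,298). I'll enlarge both.

```bash
python3 - <<'E'
from h import *
a=cv2.imread('pics/top0.png')[165:305,270:430];b=cv2.imread('pics/side0.png')[145:405,270:400]
a=cv2.resize(a,None,fx=3,fy=3,interpolation=cv2.INTER_CUBIC)
b=cv2.resize(b,None,fx=2.3,fy=2.3,interpolation=cv2.INTER_CUBIC)
c=np.zeros((600,800,3),np.uint8);c[:420,:480]=a;c[:b.shape[0],490:490+b.shape[1]]=b;cv2.imwrite('pics/c0.png',c)
f=manip.grab_frame('top');im=f['color']
hsv=cv2.cvtColor(im,cv2.COLOR_BGR2HSV);m=cv2.inRange(hsv,(15,120,120),(35,255,255));m[:275]=0;m[300:]=0;m[:,:395]=0;m[:,420:]=0
t=np.argwhere(m)[:,::-1].mean(0);print(t,onz(f,t,.01),onz(f,(404,266),.005))
for n,c in(('top',[(325,212)]),): print(onz(f,c[0],.335))
E
```

```text
[408.43678161 287.96551724] [ 0.40598747 -0.19958738  0.01      ] [ 0.46433137 -0.2140556   0.005     ]
[ 0.56654938 -0.02479791  0.335     ]
```

View pics/c0.png

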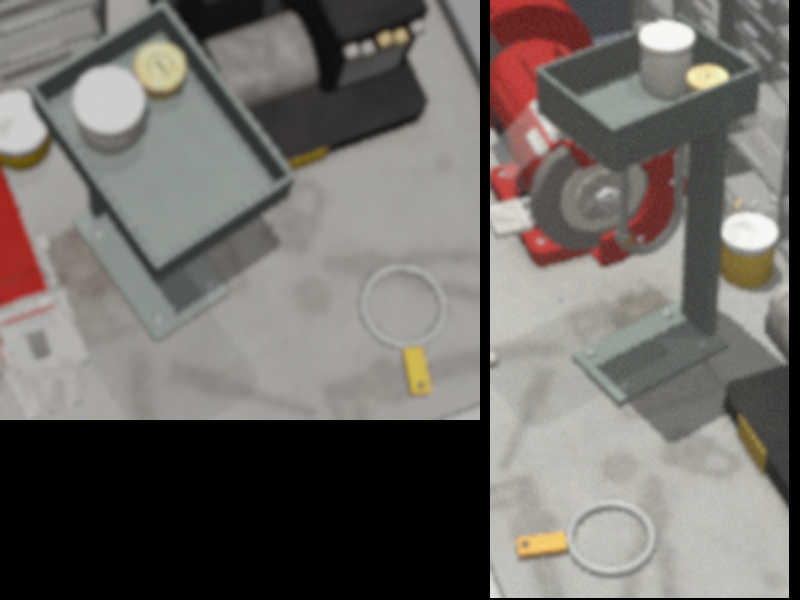

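Crop: tray lip corners (35,88),(163,5),(292,180),(158,267) in the top crop, base front corners (157,338),(228,290); in the side crop the gate is at (627,205) and the bow at (645,250).

```bash
cat >> h.py <<'E'
def fit2(src,dst):
    a=src-src.mean(0);b=dst-dst.mean(0);th=np.arctan2((a[:,0]*b[:,1]-a[:,1]*b[:,0]).sum(),(a*b).sum())
    c,s=np.cos(th),np.sin(th);t=dst.mean(0)-np.array([[c,-s],[s,c]])@src.mean(0);return th,t
E
python3 - <<'E'
from h import *
f=manip.grab_frame('top');g=manip.grab_frame('side')
C=lambda p:(p[0]/3+270-.33,p[1]/3+165-.33)
D=lambda p:((p[0]-490)/2.3+270-.3,p[1]/2.3+145-.3)
# back-left, back-right, front-right, front-left  (looking along +x: left=+y)
pt=[onz(f,C(p),.335) for p in[(35,88),(163,5),(292,180),(158,267)]]
src=[(55,55),(55,-55),(-97,-55),(-97,55)]
pb=[onz(f,C(p),.008) for p in[(157,338),(228,290)]];sb=[(-80,40),(-80,-40)]
print(np.round(pt,4),np.round(pb,4))
ps=[onz(g,D(p),.335) for p in[(538,70),(613,130),(758,70),(687,22)]];ss=[(-97,55),(-97,-55),(55,-55),(55,55)]
pq=[onz(g,D(p),.008) for p in[(574,357),(622,402),(728,346)]];sq=[(-80,40),(-80,-40),(55,-40)]
for P,S in((pt,src),(pb,sb),(ps,ss),(pq,sq),(pt+pb+ps+pq,src+sb+ss+sq)):
    P=np.array(P)[:,:2];S=np.array(S)/1000
    th,t=fit2(S,P);c,s=np.cos(th),np.sin(th);r=P-(S@np.array([[c,s],[-s,c]])+t)
    print(np.degrees(th),t,np.abs(r).max(0)*1000)
W=lambda x,y,z:np.r_[np.array([[c,-s],[s,c]])@[x,y]+t,z]
for n,p in(('bow',(-.014,0,.137)),('nose',(-.045,0,.245)),('base fl',(-.08,.04,.008))):
    q=proj(g,W(*p));print(n,W(*p),(q[0]-270+.3)*2.3+490,(q[1]-145+.3)*2.3)
# ring: mask ellipse centre
for h,K,r,tag in((f,C,(402,306),(417,371)),(g,D,(611,538),(541,544))):
    print('ring',onz(h,K(r),.005),'tag',onz(h,K(tag),.01))
E
```

```text
[[ 0.6326  0.0422  0.335 ]
 [ 0.6589 -0.0582  0.335 ]
 [ 0.5133 -0.0914  0.335 ]
 [ 0.4897  0.0102  0.335 ]] [[ 5.123e-01 -5.000e-04  8.000e-03]
 [ 5.303e-01 -7.430e-02  8.000e-03]]
13.112786770930187 [ 0.59406652 -0.0195307 ] [2.60445489 4.27602271]
13.684323257169467 [ 0.59903036 -0.0184731 ] [0.47578538 1.9540735 ]
11.615088063574097 [ 0.59401578 -0.02754662] [3.03722796 8.493193  ]
13.566615589046036 [ 0.59492044 -0.02397041] [3.5261951  2.62788244]
12.500887036305988 [ 0.59515329 -0.02320963] [ 4.75010749 13.48409079]
bow [ 0.58148519 -0.02624     0.137     ] 652.5266968029642 249.5669419226779
nose [ 0.55122012 -0.0329501   0.245     ] 625.4183685950998 166.64727027460552
base fl [ 0.50839168 -0.00147431  0.008     ] 571.8386741586357 354.1184348336499
ring [ 0.46298009 -0.21249885  0.005     ] tag [ 0.40488325 -0.19975251  0.01      ]
ring [ 0.4606161  -0.21692934  0.005     ] tag [ 0.40262909 -0.20343743  0.01      ]
```

```bash
cat >> h.py <<'E'
def want(yaw,lean=0):  # yaw of the held thing's +x; lean deg
    y,l=np.radians(yaw),np.radians(lean)
    return R.from_euler('z',y).as_matrix()@R.from_euler('y',-l).as_matrix()@np.diag([-1,1,-1.])
def delta(p,Rm):
    T=tool();print('shift mm',(T[:3,:3].T@(np.array(p)-T[:3,3])*1000).round(1),'turn deg',np.degrees(R.from_matrix(T[:3,:3].T@Rm).as_rotvec()).round(2))
E
python3 - <<'E'
from h import *
delta([.40,-.2015,.33],want(-12.5))
E
```

```text
shift mm [-447.3 -597.6   74.7] turn deg [-4.000e-02 -1.000e-02 -1.132e+01]
```

Request:
jog_arm([
  [-25, -33, 4, 0, 0, 0, 1],
  [-25, -33, 4, 0, 0, 0, 1],
  [-25, -33, 4, 0, 0, 0, 1],
  [-25, -33, 4, 0, 0, 0, 1],
  [-25, -33, 4, 0, 0, 0, 1],
  [-25, -33, 4, 0, 0, 0, 1],
  [-25, -33, 4, 0, 0, 0, 1],
  [-25, -33, 4, 0, 0, 0, 1],
  [-25, -33, 4, 0, 0, 0, 1],
])

```text
time_s: 1.2
position: [0.318, 0.1619, 0.3687]
orientation: [0.206, 0.979, 0.0, 0.0]
force: [1.3, -0.3, 0.2]
width: 0.0856
```

Request:
jog_arm([
  [-25, -33, 4, 0, 0, 0, 1],
  [-25, -33, 4, 0, 0, 0, 1],
  [-25, -33, 4, 0, 0, 0, 1],
  [-25, -33, 4, 0, 0, 0, 1],
  [-25, -33, 4, 0, 0, 0, 1],
  [-25, -33, 4, 0, 0, 0, 1],
  [-25, -33, 4, 0, 0, 0, 1],
  [-22, -33, 4, 0, 0, -5, 1],
  [0, 0, 0, 0, 0, -6, 1],
  [0, 0, 0, 0, 0, 0, 1],
])

```text
time_s: 2.2
position: [0.3916, -0.1586, 0.3365]
orientation: [0.113, 0.994, 0.0, -0.0]
force: [1.2, 0.1, -0.3]
width: 0.0851
```

```bash
python3 - <<'E'
from h import *
delta([.40,-.2015,.33],want(-12.5))
T=tool();f=manip.grab_frame('wrist');im=f['color'];cv2.imwrite('pics/w1.png',im)
hsv=cv2.cvtColor(im,cv2.COLOR_BGR2HSV);m=cv2.inRange(hsv,(12,110,110),(35,255,255))
cs=cv2.findContours(m,0,2)[0]
for c in cs:
    if cv2.contourArea(c)>200:
        r=cv2.minAreaRect(c);b=cv2.boxPoints(r);print(r,[onz(f,p,.01,T).round(4) for p in b])
for p in((.4617,-.2145,.005),(.403,-.2015,.01)):print(proj(f,p,T))
E
```

```text
shift mm [-17.8 -40.    6.5] turn deg [ 0.03 -0.04 -0.42]
((265.5, 254.0), (52.0, 23.0), 90.0) [array([ 0.3838, -0.2047,  0.01  ]), array([ 0.3876, -0.1886,  0.01  ]), array([ 0.4265, -0.1988,  0.01  ]), array([ 0.4226, -0.2155,  0.01  ])]
[269.59126521 322.52952033]
[265.26952476 251.71317299]
```

View pics/w1.png

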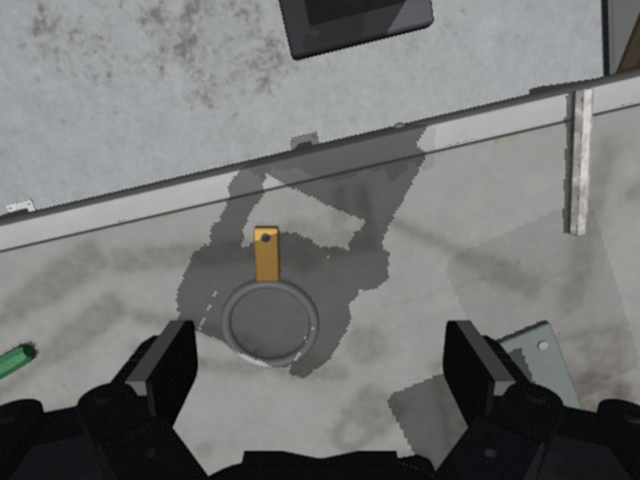

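Tag at (265,254), ring centred (269,322), matching the fixed-camera estimate within about 2 mm. Moving over the tag.

Request:
jog_arm([
  [-9, -19, 10, 0, 0, -1, 1],
  [-9, -19.5, 20, 0, 0, 0, 0.2],
  [0, 0, 30, 0, 0, 0, 0],
  [0, 0, 30, 0, 0, 0, 0],
  [0, 0, 30, 0, 0, 0, 0],
  [0, 0, 16, 0, 0, 0, 0],
  [0, 0, 0, 0, 0, 0, 0],
  [0, 0, 0, 0, 0, 0, 0],
])

```text
time_s: 3.05
position: [0.4013, -0.1987, 0.2013]
orientation: [0.103, 0.995, -0.0, 0.0]
force: [0.9, -0.4, 1.0]
width: 0.043
```

```bash
python3 - <<'E'
from h import *
delta([.4004,-.2001,.176],want(-13))
T=tool();f=manip.grab_frame('wrist');im=f['color'];cv2.imwrite('pics/w2.png',im)
for p in((.4617,-.2145,.005),(.4004,-.2001,.01),(.3838,-.1965,.01)):print(proj(f,p,T))
print(proj(f,(T@[0,0,.1734,1])[:3],T))
E
```

```text
shift mm [ 0.6 -1.6 25.3] turn deg [-0.01  0.02  1.17]
[312.303524   421.40545708]
[314.87081313 302.58909785]
[314.98771314 263.72627946]
[318.58501461 324.63435434]
```

View pics/w2.png

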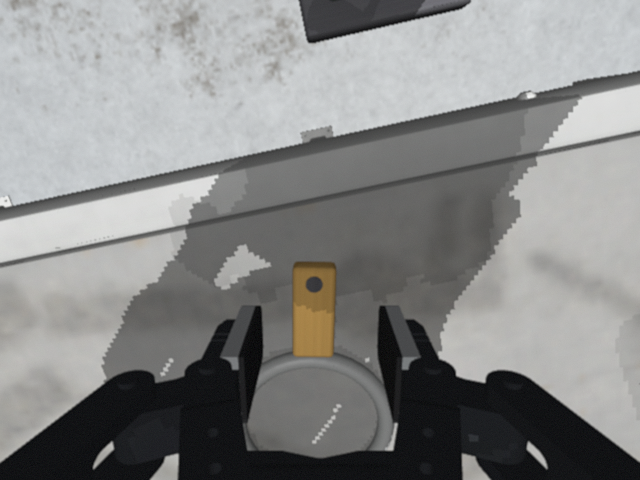

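Tag (292–336, 262–356) sits between the pads and is aligned; it is 1.5 mm off centre. Descending.

Request:
jog_arm([
  [0.5, -1.5, 8, 0, 0, 0.5, 0],
  [0, 0, 8, 0, 0, 0, 0],
  [0, 0, 5, 0, 0, 0, 0],
  [0, 0, 3, 0, 0, 0, 0],
  [0, 0, 0, 0, 0, 0, 0],
  [0, 0, 0, 0, 0, 0, 0],
])

```text
time_s: 3.7
position: [0.4003, -0.2005, 0.1767]
orientation: [0.107, 0.994, 0.0, -0.0]
force: [0.2, -1.1, 0.6]
width: 0.0426
```

Request:
jog_arm([
  [0, 0, 0, 0, 0, 0, -1],
  [0, 0, 0, 0, 0, 0, -1],
  [0, 0, 0, 0, 0, 0, -1],
  [0, 0, 0, 0, 0, 0, -1],
  [0, 0, 0, 0, 0, 0, -1],
  [0, 0, 0, 0, 0, 0, -1],
  [0, 0, 0, 0, 0, 0, -1],
  [0, 0, 0, 0, 0, 0, -1],
], newtons=90)

```text
time_s: 4.5
position: [0.4004, -0.2006, 0.1771]
orientation: [0.107, 0.994, -0.0, 0.0]
force: [-1.4, 1.0, 6.1]
width: 0.0149
```

Request:
jog_arm([
  [0, 0, -5, 0, 0, 0, -1],
  [0, 0, -15, 0, 0, 0, -1],
  [0, 0, -30, 0, 0, 0, -1],
  [0, 0, -40, 0, 0, 0, -1],
  [0, 0, -40, 0, 0, 0, -1],
  [0, 0, -40, 0, 0, 0, -1],
  [0, 0, 0, 0, 0, 0, -1],
  [0, 0, 0, 0, 0, 0, -1],
])

```text
time_s: 5.3
position: [0.4003, -0.2005, 0.3472]
orientation: [0.107, 0.994, -0.001, 0.001]
force: [-1.3, 0.3, -2.5]
width: 0.0145
```

```bash
python3 - <<'E'
from h import *
T=tool();f=manip.grab_frame('wrist');im=f['color'];g=manip.grab_frame('side')['color']
c=np.zeros((480,800,3),np.uint8);c[:240,:320]=cv2.resize(im,(320,240));c[:480,320:]=cv2.resize(g[120:360,180:420],(480,480),interpolation=cv2.INTER_CUBIC)
c[240:,:320]=im[240:,160:480];cv2.imwrite('pics/w3.png',c)
# stand: planned pose
th=np.radians(13);o=np.array([.595,-.022,0])
print(manip.sense()['joints'])
E
```

```text
[-7.35456651e-01 -1.26923415e-01  2.00739384e+00  2.96753374e-05
  1.26442653e+00 -2.09113714e+00]
```

View pics/w3.png

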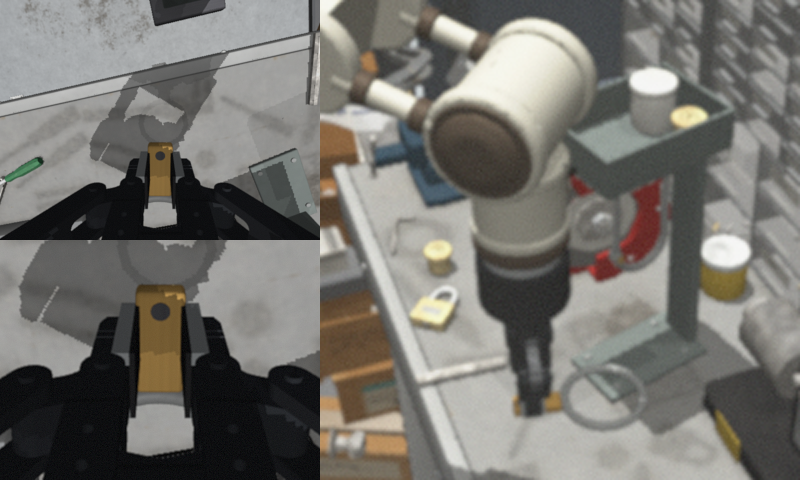

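Hoop is held by the tag, ring level (tag at (160,345) in the lower left crop, ring at (605,395) right). Now compute the staging pose before the hook.

```bash
cat >> h.py <<'E'
TH=13.0;O=np.array([.595,-.022,0])
CR=np.array([-.098,-.0005,.172])
def S2W(p): return R.from_euler('z',TH,degrees=True).as_matrix()@np.array(p)+O
def W2S(p): return R.from_euler('z',TH,degrees=True).as_matrix().T@(np.array(p)-O)
def crown(): T=tool();return W2S(T[:3,:3]@CR+T[:3,3])
def tcp_for(c,lean): Rm=want(TH,lean);return S2W(c)-Rm@CR,Rm
E
python3 - <<'E'
from h import *
for x in(-.14,0):
    p,Rm=tcp_for([x,0,.235],37);print(p,W2S(p))
p,Rm=tcp_for([-.14,0,.235],37);delta(p,Rm);print(W2S(tool()[:3,3]))
E
```

```text
[ 0.28135622 -0.09389722  0.31338744] [-0.32177846  0.0005      0.31338744]
[ 0.41776803 -0.06240407  0.31338744] [-0.18177846  0.0005      0.31338744]
shift mm [138.2  78.3  32.1] turn deg [ -8.05 -36.53 -24.48]
[-0.23029799 -0.12948993  0.34497705]
```

Request:
jog_arm([
  [5, 0, 4, 0, 0, -6.3, -1],
  [10, 0, 7, 0, 0, -6.3, -1],
  [13, 0, 7, 0, 0, -6.3, -1],
  [13, 0, 7, 0, 0, -6.4, -1],
  [11, 0, 7, 0, -5, 0, -1],
  [0, 0, 0, 0, -8, 0, -1],
  [0, 0, 0, 0, -8, 0, -1],
  [0, 0, 0, 0, -8, 0, -1],
  [0, 0, 0, 0, -8, 0, -1],
  [0, 0, 0, 0, 0, 0, -1],
])

```text
time_s: 6.4
position: [0.365, -0.1823, 0.3313]
orientation: [-0.094, 0.948, 0.033, 0.302]
force: [-0.8, 0.0, -1.0]
width: 0.0147
```

```bash
python3 - <<'E'
from h import *
print(crown(),manip.sense()['joints'],manip.sense()['width']);p,Rm=tcp_for([-.10,0,.235],37);delta(p,Rm)
f=manip.grab_frame('wrist');g=manip.grab_frame('side')['color']
c=np.zeros((480,800,3),np.uint8);c[:240,:320]=cv2.resize(f['color'],(320,240));c[:,320:]=cv2.resize(g[120:360,220:460],(480,480),interpolation=cv2.INTER_CUBIC)
cv2.imwrite('pics/w4.png',c)
E
```

```text
[-0.0807939  -0.10944909  0.24771161] [-0.94700353 -0.38163123  2.2901756   0.65289914  1.05733089 -2.99439807] 0.014705723503137987
shift mm [ 30.6 104.3   0.9] turn deg [-0.68 -1.64 -1.45]
```

View pics/w4.png

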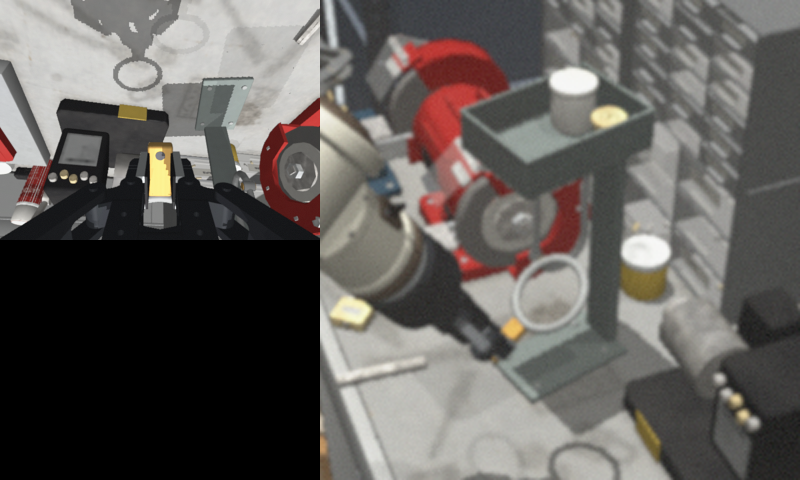

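Hoop leaned crown up, ring at (550,292), tag at (513,330), gate at (537,235) in the side crop. Joint 6 is near its limit; moving +y relieves it.

Request:
jog_arm([
  [10, 10, 0, 0, 0, 0, -1],
  [10, 20, 0, 0, 0, 0, -1],
  [10, 24, 0, 0, 0, 0, -1],
  [0, 25, 0, 0, 0, 0, -1],
  [0, 25, 0, 0, 0, 0, -1],
  [0, 0, 0, 0, 0, 0, -1],
  [0, 0, 0, 0, 0, 0, -1],
])

```text
time_s: 7.2
position: [0.3214, -0.0849, 0.3156]
orientation: [-0.094, 0.949, 0.031, 0.3]
force: [0.1, -0.9, -0.6]
width: 0.0144
```

```bash
python3 - <<'E'
from h import *
print(crown(),manip.sense()['joints'],manip.sense()['width']);p,Rm=tcp_for([-.10,0,.235],37);delta(p,Rm)
T=tool();f=manip.grab_frame('wrist');g0=manip.grab_frame('side');g=g0['color']
c=np.zeros((480,800,3),np.uint8);c[:240,:320]=cv2.resize(f['color'],(320,240));c[:,320:]=cv2.resize(g[140:300,240:400],(480,480),interpolation=cv2.INTER_CUBIC)
c[240:,:320]=f['color'][240:,160:480]
cv2.imwrite('pics/w5.png',c)
P=lambda q:((q[0]-240)*3+320,(q[1]-140)*3)
print('crown',P(proj(g0,T[:3,:3]@CR+T[:3,3])),'nose',P(proj(g0,S2W([-.045,0,.245]))),'bow',P(proj(g0,S2W([-.014,0,.137]))),'hinge',P(proj(g0,S2W([-.045,0,.165]))),'trayFL',P(proj(g0,S2W([-.097,.055,.335]))),'trayFR',P(proj(g0,S2W([-.097,-.055,.335]))),'BR',P(proj(g0,S2W([.055,-.055,.335]))))
E
```

```text
[-0.10180774 -0.00493308  0.23118837] [-0.8518296  -0.73084158  2.52506959  0.59717626  1.09553306 -2.83258187] 0.014417039359742508
shift mm [2.1 0.2 1.3] turn deg [-0.79 -1.92 -1.38]
crown (np.float64(518.3716711020395), np.float64(282.27583012314665)) nose (np.float64(585.1479218122233), np.float64(230.80018121067664)) bow (np.float64(620.3003319737998), np.float64(338.74805080583417)) hinge (np.float64(584.8411918707743), np.float64(324.54040298808)) trayFL (np.float64(467.7483719505157), np.float64(102.74959505888)) trayFR (np.float64(568.9935833020529), np.float64(183.56409303302095)) BR (np.float64(764.9078749561793), np.float64(102.98040375067569))
```

View pics/w5.png

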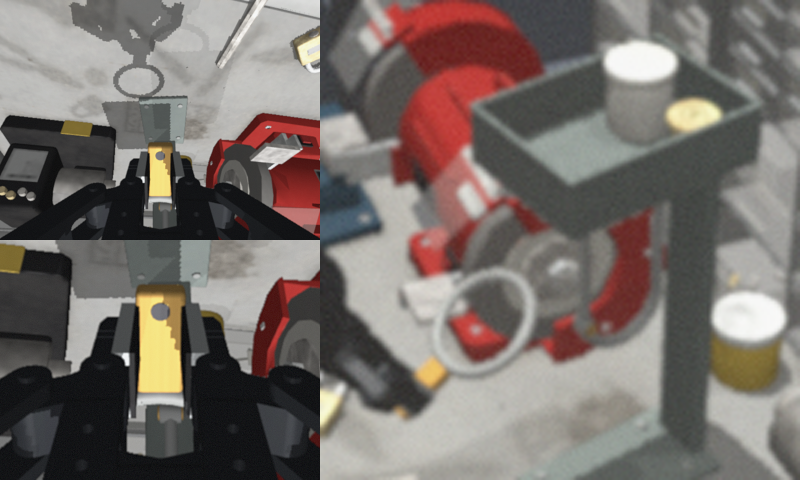

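Crown predicted (518,282) agrees with the ring seen; gate seen at (586,255) agrees with predicted x=585. Correct the tilt and approach to just before the gate.

Request:
jog_arm([
  [2, 0, 1, -0.8, -1.9, -1.4, -1],
  [-8, 0, 6, 0, 0, 0, -1],
  [-12, 0, 9, 0, 0, 0, -1],
  [-8, 0, 6, 0, 0, 0, -1],
  [0, 0, 0, 0, 0, 0, -1],
  [0, 0, 0, 0, 0, 0, -1],
])

```text
time_s: 7.9
position: [0.3545, -0.0777, 0.314]
orientation: [-0.107, 0.942, 0.036, 0.315]
force: [0.3, -0.8, -1.5]
width: 0.0149
```

```bash
python3 - <<'E'
from h import *
s=manip.sense();print(crown(),s['joints'],s['force']);p,Rm=tcp_for([-.06,0,.235],37);delta(p,Rm)
p,Rm=tcp_for([0,0,.235],37);delta(p,Rm)
E
```

```text
[-0.06511232 -0.00071009  0.23561603] [-0.75374178 -0.58847112  2.4600763   0.64580667  0.98121274 -2.83968828] [ 0.29526934 -0.75811963 -1.49110405]
shift mm [-3.7  0.7  3.6] turn deg [ 0.03 -0.01 -0.06]
shift mm [-51.6   0.7  39.7] turn deg [ 0.03 -0.01 -0.06]
```

Request:
jog_arm([
  [-8, 0, 6, 0, 0, 0, -1],
  [-8, 0, 6, 0, 0, 0, -1],
  [-8, 0, 6, 0, 0, 0, -1],
  [-6, 0, 4.5, 0, 0, 0, -1],
  [0, 0, 0, 0, 0, 0, -1],
])

```text
time_s: 8.4
position: [0.3912, -0.0691, 0.3144]
orientation: [-0.107, 0.942, 0.036, 0.316]
force: [-2.0, -2.2, -0.6]
width: 0.0147
```

```bash
python3 - <<'E'
from h import *
s=manip.sense();print(crown(),s['joints'],s['force']);p,Rm=tcp_for([0,0,.235],37);delta(p,Rm)
E
```

```text
[-0.02734494 -0.00066594  0.23609952] [-0.64760097 -0.44802051  2.37536375  0.6456698   0.8753208  -2.78208395] [-1.97098867 -2.23366582 -0.641123  ]
shift mm [-21.3   0.6  17.3] turn deg [-0.01  0.03 -0.04]
```

Request:
jog_arm([
  [-6, 0, 5, 0, 0, 0, -1],
  [-6, 0, 5, 0, 0, 0, -1],
  [-4, 0, 3, 0, 0, 0, -1],
  [0, 0, 0, 0, 0, 0, -1],
])

```text
time_s: 8.8
position: [0.4118, -0.0642, 0.3143]
orientation: [-0.107, 0.942, 0.036, 0.316]
force: [-2.1, -0.6, 0.8]
width: 0.0142
```

Request:
jog_arm([
  [-3, 0, 2.5, 0, 0, 0, -1],
  [0, 0, 0, 0, 0, 0, -1],
])

```text
time_s: 9.0
position: [0.4155, -0.0634, 0.3142]
orientation: [-0.107, 0.942, 0.036, 0.316]
force: [-1.8, -1.0, 1.8]
width: 0.0144
```

Request:
jog_arm([
  [-2.5, 0, 2, 0, 0, 0, -1],
  [0, 0, 0, 0, 0, 0, -1],
])

```text
time_s: 9.2
position: [0.4186, -0.0627, 0.3141]
orientation: [-0.107, 0.942, 0.036, 0.317]
force: [-2.0, -0.3, 2.9]
width: 0.0145
```

```bash
python3 - <<'E'
from h import *
s=manip.sense();print(crown(),s['force'],s['wrist_torque'])
T=tool();g0=manip.grab_frame('side');g=g0['color']
cv2.imwrite('pics/s6.png',cv2.resize(g[170:280,270:390],None,fx=5,fy=5,interpolation=cv2.INTER_CUBIC))
P=lambda q:((q[0]-270)*5,(q[1]-170)*5)
for n,q in(('crown',T[:3,:3]@CR+T[:3,3]),('gatetop',S2W([-.045,0,.245])),('hinge',S2W([-.045,0,.165])),('gate open',S2W([-.045+.08*np.sin(.45),0,.165+.08*np.cos(.45)]))):print(n,P(proj(g0,q)))
E
```

```text
[ 0.00091919 -0.00065311  0.23625254] [-2.02336998 -0.3339928   2.87284282] [ 0.11494466 -0.09947359  0.01166653]
crown (np.float64(384.8116601718061), np.float64(213.3787141593092))
gatetop (np.float64(291.9132030203721), np.float64(234.66696868446107))
hinge (np.float64(291.4019864512906), np.float64(390.9006716468001))
gate open (np.float64(361.89932811886365), np.float64(220.54199832501055))
```

View pics/s6.png

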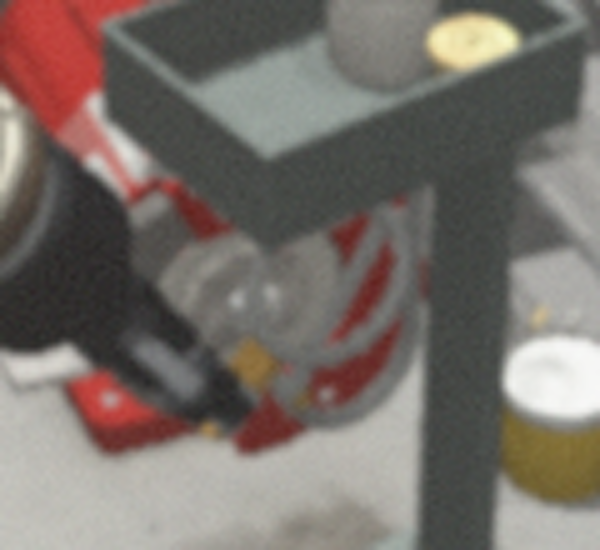

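Gate is pressed in (bar leaning from hinge (291,390) to about (385,220)); still bearing on the ring. Pushing on.

Request:
jog_arm([
  [-2, 0, 1.5, 0, 0, 0, -1],
  [0, 0, 0, 0, 0, 0, -1],
])

```text
time_s: 9.45
position: [0.4209, -0.0621, 0.314]
orientation: [-0.107, 0.942, 0.036, 0.316]
force: [-1.3, 1.1, 3.4]
width: 0.0149
```

Request:
jog_arm([
  [-2, 0, 1.5, 0, 0, 0, -1],
  [0, 0, 0, 0, 0, 0, -1],
])

```text
time_s: 9.65
position: [0.4229, -0.0614, 0.3131]
orientation: [-0.107, 0.942, 0.036, 0.315]
force: [-3.8, -0.7, 0.8]
width: 0.0144
```

```bash
python3 - <<'E'
from h import *
s=manip.sense();print(crown(),s['force'],s['wrist_torque'])
E
```

```text
[ 5.15227527e-03 -1.72805772e-04  2.34695624e-01] [-3.79632656 -0.67407712  0.82236639] [-0.14205856  0.60498536 -0.08369824]
```

Request:
jog_arm([
  [-1, 0, -3, 0, 0, 0, -1],
  [-1.5, 0, -2, 0, 0, 0, -1],
  [0, 0, 0, 0, 0, 0, -1],
])

```text
time_s: 9.95
position: [0.4216, -0.0615, 0.3186]
orientation: [-0.107, 0.942, 0.036, 0.315]
force: [-3.2, 0.7, -1.3]
width: 0.0145
```

```bash
python3 - <<'E'
from h import *
s=manip.sense();print(crown(),s['force'],s['wrist_torque'])
g=manip.grab_frame('side')['color']
a=cv2.resize(g[190:270,310:370],None,fx=6,fy=6,interpolation=cv2.INTER_CUBIC)
b=cv2.imread('pics/s6.png');b=cv2.resize(b[100:500,200:500],(360,480))
cv2.imwrite('pics/s7.png',np.hstack([b,a]))
E
```

```text
[3.89423004e-03 9.81185828e-05 2.40157187e-01] [-3.1955632   0.71071645 -1.3478132 ] [-0.12189366  0.91388009  0.11488266]
```

View pics/s7.png

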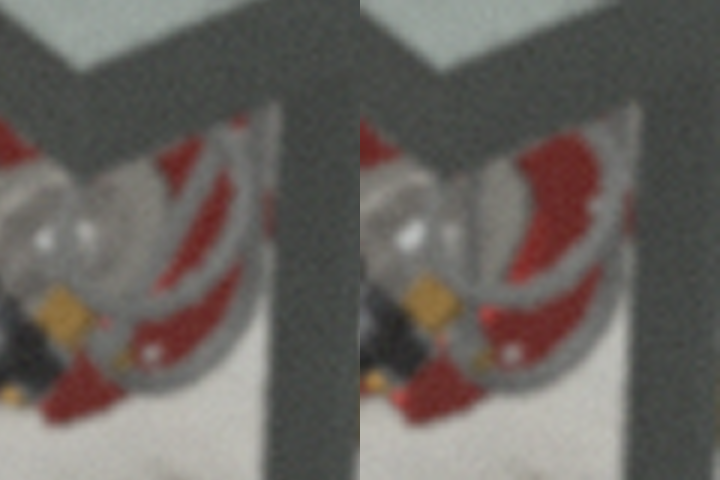

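The right frame shows the gate upright again at x≈470 (left, before: leaning) with the ring round it: it has snapped shut. Back off and lower the ring onto the bow.

Request:
jog_arm([
  [6, 0, -4.5, 0, 0, 0, -1],
  [8, 0, -6, 0, 0, 0, -1],
  [6, 0, 8, 0, 0, 0, -1],
  [9, 0, 12, 0, 0, 0, -1],
  [9, 0, 12, 0, 0, 0, -1],
  [9, 0, 12, 0, 0, 0, -1],
  [9, 0, 12, 0, 0, 0, -1],
  [9, 0, 12, 0, 0, 0, -1],
  [0, 0, 0, 0, 0, 0, -1],
])

```text
time_s: 10.9
position: [0.4043, -0.065, 0.2316]
orientation: [-0.106, 0.943, 0.037, 0.314]
force: [-0.9, -0.2, -0.8]
width: 0.015
```

```bash
python3 - <<'E'
from h import *
s=manip.sense();print(crown(),s['joints'],s['force'],s['wrist_torque'])
for l in(37,50):
    p,Rm=tcp_for([-.014,0,.140],l);print(p);delta(p,Rm)
E
```

```text
[-0.01389666  0.00051789  0.15287274] [-0.61196719 -0.21272858  2.39686952  0.81261899  0.66464385 -2.98930557] [-0.92117882 -0.18456502 -0.77396155] [-0.12302376  0.45644896  0.00763442]
[ 0.40412685 -0.06555339  0.21838744]
shift mm [ 8.2 -0.5 10.4] turn deg [ 0.12 -0.12 -0.18]
[ 0.39148502 -0.06847198  0.17548711]
shift mm [44.3 -0.7 37. ] turn deg [  0.1  -13.12  -0.19]
```

Request:
jog_arm([
  [4, 2.5, 5, 0, 0, 1.5, -1],
  [4, 2.5, 5, 0, 0, 1.5, -1],
  [0, 0, 0, 0, 0, 0, -1],
  [0, 0, 0, 0, 0, 0, -1],
])

```text
time_s: 11.3
position: [0.4046, -0.0611, 0.2224]
orientation: [-0.082, 0.944, 0.043, 0.316]
force: [1.1, -0.7, 3.2]
width: 0.0148
```

```bash
python3 - <<'E'
from h import *
s=manip.sense();print(crown(),s['joints'][5],s['force'],s['wrist_torque'])
g=manip.grab_frame('side')['color']
cv2.imwrite('pics/s8.png',cv2.resize(g[190:310,280:400],None,fx=4.5,fy=4.5,interpolation=cv2.INTER_CUBIC))
E
```

```text
[-0.01243817 -0.0012469   0.14454246] -2.97281887450156 [ 1.10422474 -0.68166455  3.22588764] [ 0.07688642 -0.55568051 -0.05360384]
```

View pics/s8.png

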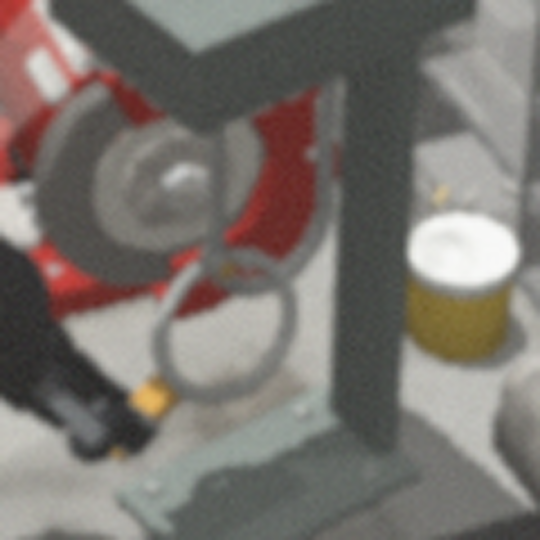

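Ring is threaded on the bow at (235,265), gate bar upright at (215,190), contact force 3 N. Release gently.

Request:
jog_arm([
  [0, 0, 0, 0, 0, 0, -0.4],
  [0, 0, 0, 0, 0, 0, -0.3],
  [0, 0, 0, 0, 0, 0, -0.1],
  [0, 0, 0, 0, 0, 0, 0.2],
  [0, 0, 0, 0, 0, 0, 0.3],
  [0, 0, 0, 0, 0, 0, 0.3],
  [0, 0, 0, 0, 0, 0, 0.3],
  [0, 0, 0, 0, 0, 0, 0.3],
  [0, 0, 0, 0, 0, 0, 0.3],
  [0, 0, 0, 0, 0, 0, 0.3],
], newtons=30)

```text
time_s: 12.35
position: [0.4038, -0.0607, 0.2212]
orientation: [-0.082, 0.945, 0.044, 0.315]
force: [-0.4, -0.5, -0.1]
width: 0.0554
```

Request:
jog_arm([
  [0, 0, -10, 0, 0, 0, 0.3],
  [0, 0, -20, 0, 0, 0, 0.3],
  [5, 0, -20, 0, 0, 0, 0.3],
  [10, 0, -20, 0, 0, 0, 0.3],
  [10, 0, -20, 0, 0, 0, 0.3],
  [10, 0, -20, 0, 0, 0, 0.3],
  [0, 0, 0, 0, 0, 0, 0.3],
  [0, 0, 0, 0, 0, 0, 0.3],
  [0, 0, 0, 0, 0, 0, 0.3],
  [0, 0, 0, 0, 0, 0, 0.3],
])

```text
time_s: 13.35
position: [0.3118, -0.0797, 0.2872]
orientation: [-0.083, 0.945, 0.045, 0.314]
force: [0.0, -0.3, 0.2]
width: 0.0553
```

Request:
jog_arm([
  [0, 0, 0, 0, 0, 0, 0.3],
  [0, 0, 0, 0, 0, 0, 0.3],
  [0, 0, 0, 0, 0, 0, 0.3],
  [0, 0, 0, 0, 0, 0, 0.3],
  [0, 0, 0, 0, 0, 0, 0.3],
  [0, 0, 0, 0, 0, 0, 0.3],
  [0, 0, 0, 0, 0, 0, 0.3],
  [0, 0, 0, 0, 0, 0, 0.3],
  [0, 0, 0, 0, 0, 0, 0.3],
  [0, 0, 0, 0, 0, 0, 0.3],
])

```text
time_s: 14.35
position: [0.3116, -0.0801, 0.2879]
orientation: [-0.082, 0.945, 0.044, 0.315]
force: [0.2, -0.0, 0.2]
width: 0.0554
```

```bash
python3 - <<'E'
from h import *
g=manip.grab_frame('side')['color']
a=cv2.resize(g[190:310,280:400],None,fx=4,fy=4,interpolation=cv2.INTER_CUBIC)
b=cv2.resize(g,(320,240));c=np.zeros((480,800,3),np.uint8);c[:,:480]=a;c[:240,480:]=b;c[240:,480:]=cv2.resize(manip.grab_frame('top')['color'],(320,240))
cv2.imwrite('pics/s9.png',c)
s=manip.sense();print(s['force'],s['position'],s['joints'][5])
E
```

```text
[ 0.68383214 -0.74377237 -0.83662221] [ 0.31156482 -0.08006684  0.28792472] -2.890034551503879
```

View pics/s9.png

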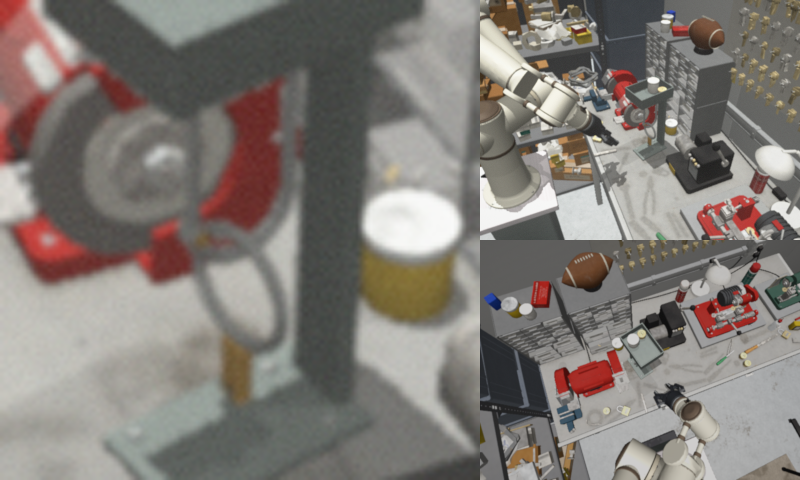

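Hoop hangs on the bow at (215,240), tag below at (237,368), gate bar upright at (190,160). I'll let any swing die out, then hand in.

Request:
jog_arm([
  [0, 0, 0, 0, 0, 0, 0.3],
  [0, 0, 0, 0, 0, 0, 0.3],
  [0, 0, 0, 0, 0, 0, 0.3],
  [0, 0, 0, 0, 0, 0, 0.3],
  [0, 0, 0, 0, 0, 0, 0.3],
  [0, 0, 0, 0, 0, 0, 0.3],
  [0, 0, 0, 0, 0, 0, 0.3],
  [0, 0, 0, 0, 0, 0, 0.3],
  [0, 0, 0, 0, 0, 0, 0.3],
  [0, 0, 0, 0, 0, 0, 0.3],
])

```text
time_s: 15.45
position: [0.3116, -0.0801, 0.2879]
orientation: [-0.082, 0.945, 0.044, 0.315]
force: [-0.1, -0.0, -0.4]
width: 0.0552
```

Request:
jog_arm([
  [0, 0, 0, 0, 0, 0, 0.3],
  [0, 0, 0, 0, 0, 0, 0.3],
  [0, 0, 0, 0, 0, 0, 0.3],
  [0, 0, 0, 0, 0, 0, 0.3],
  [0, 0, 0, 0, 0, 0, 0.3],
  [0, 0, 0, 0, 0, 0, 0.3],
  [0, 0, 0, 0, 0, 0, 0.3],
  [0, 0, 0, 0, 0, 0, 0.3],
  [0, 0, 0, 0, 0, 0, 0.3],
  [0, 0, 0, 0, 0, 0, 0.3],
])

```text
time_s: 16.45
position: [0.3116, -0.0801, 0.2879]
orientation: [-0.082, 0.945, 0.044, 0.315]
force: [0.3, -1.0, -0.0]
width: 0.0551
```

```bash
python3 - <<'E'
from h import *
for i in range(6):
    g=manip.grab_frame('side')['color'][265:300,325:355]
    m=cv2.inRange(cv2.cvtColor(g,cv2.COLOR_BGR2HSV),(10,90,50),(30,255,255));print(np.argwhere(m).mean(0).round(2),m.sum()//255)
print(manip.hand_in())
E
```

```text
[17.23 13.61] 75
[17.23 13.61] 75
[17.27 13.67] 73
[17.32 13.61] 76
[17.18 13.58] 77
[17.35 13.57] 77
the job is handed in; nothing more can be done
None
```

The key hoop now hangs from the closed snap hook with its tag below, and the job is handed in, at about 17 s of the 48 s allowed. I gripped the tag, leaned the tool back 37°, pushed the ring through the gate, and lowered it onto the bow before letting go.

- **Gate:** it was seen leaning inward during the push and upright again afterwards, with the ring round it.
- **Hang:** the side view after release showed the hoop on the bow with its tag below. Six later frames showed the tag at rest.
- **Robot:** it had backed off and touched nothing, with wrist force at noise level (under about 1.5 N). The highest reading during the work was about 6 N.
- **Near a limit:** joint 6 came within about 0.01 rad of its limit of -3. It stayed inside in every reading, but I did not lean the tool further because of it.
- **Not measured:** the gate's shut angle was judged from the side pictures only. The other loose things were not checked closely; the arm made no contact away from the hoop and hook that I saw.

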